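Draw the ratchet handle out to its second stop and hold it

ROBOT

A 7-joint arm with a two-finger parallel gripper is mounted at the origin on the work surface. World frame = base frame: x ahead of the robot, y to its left, z up, the work surface at z = 0. Lengths are in m, angles in rad, forces in N, time in s.
With the tool pointing down it reaches from about 0.4 to 0.9 m from the base axis. Payload 5.6 kg.
Tool frame: the origin (TCP) lies midway between the tips of the shut fingers; the grasp point (between the pads) lies 19 mm behind it; y points along the fingers, z is the direction in which the jaws open and shut, and the axes are right-handed (so a half turn about y gives the same grasp; the last joint's range is limited). The gripper opens to 92 mm and grips with 3 to 60 N. Pads are 20 mm wide; open, the fingers measure 128 mm over their backs; the gripper's body (75 mm by 189 mm) begins 69 mm behind the grasp point.
Start: joints at [-1.383, 0.468, -0.012, 1.603, 0.006, 1.071, -0.056], TCP at [0.149, 0.633, 0.215] pointing down, gripper open.
Joint ranges: [-2.53, 2.53], [-0.31, 2.02], [-1.57, 1.55], [0.28, 2.44], [-1.29, 4.43], [0.15, 1.84], [-2.92, 2.92]. Speed limits (rad/s): [2.57, 2.57, 3.14, 3.14, 3.14, 3.14, 3.14].

INTERFACE

Orientations are given as a 3x3 rotation matrix whose columns are the frame's x, y, z axes.
In Python, from station import env, effector, solver, viewer, workorder, search_frame, tip_of gives the robot as it stands. Calls block until the motion is done:
- env.reach(position, orientation): joint-space move of the TCP to a pose.
- env.movel(position, frame=None, rate=0.15): straight line of the TCP; frame=None keeps the orientation; rate is the mean speed in m/s.
- env.goto_joints(angles): joint-space move.
- effector.release() and effector.grasp(squeeze=None): open the fingers fully, or close them until they stop; squeeze is the grip in N (None keeps the last).
- env.pause(seconds).
- solver.inverse_kinematics(position, orientation): joint angles nearest the present ones, or None.
- env.sense(): the state.
- viewer.read_camera(name): name is "scene" or "top" or "wrist"; returns (picture, depth): 420x560x3 uint8, red, green, blue; 420x560 float32, m along the optical axis (not along the pixel's ray), 0 where there is no reading.
- viewer.camera_info(name): a dict with "intrinsics" (3x3 intrinsics, pixels), "dist_coeffs" ([k1, k2, p1, p2, k3] as OpenCV has them; the pictures are not rectified), "eye" and "rotation" of the camera in the world; the wrist camera has in their place "T_tool_cam" (4x4, takes a point from camera to tool coordinates, whose origin is the TCP and whose axes are the tool frame's). Camera axes: x right, y up, looking along -z (the intrinsics and any distortion apply to the point x, -y, -z); pixel columns grow to the right and rows downward; lengths in m; the calibration is good to about 2 mm. A picture is of the moment at which its call begins: read the wrist's pose just before it. camera_info takes no time and is no camera call.
A pose or a line that the arm cannot do raises env.PlanningError and nothing moves.
- workorder.finish_job(): hands the job in, once; it reports no verdict.
Trained networks look in the newest picture that a camera, given by its name, has taken for a name from the list of things; names that differ only in an ending like _2 or _b are one class to them, and where a whole thing is asked for, a point or a joint stands for the part that bears it (a point fixed in the world has none). Each returns a list of dicts, best first, with "score" (0 to 1); they miss things now and then, are a little off and sometimes report something else, mostly with a low value. They report only what shows in the picture. A call takes as long as a camera call.
- search_frame(camera, name): "at" ([x, y, z] in m, in world coordinates, good to about 4 mm: the middle of the surface that is visible of it).
- tip_of(camera, name): "at" ([x, y, z] in m, in world coordinates, good to about 4 mm: a listed point, or the origin of a listed thing).
The state is a dict: "t": time; "joint_positions": joint angles; "joint_velocities": joint speeds; "tau": joint torques, N m; "ee_pos": TCP position; "tcp_rot": TCP orientation; "wrist_force": force on the tool from outside, world axes, zero at the start; "moment": the same for the moment, N m; "gripper_width": finger opening in m.
Only numpy, scipy, OpenCV 4.12 (cv2) and the standard library are available. Lean on these libraries where they do the work, as an engineer would, in place of code of your own. Each camera call takes 0.05 s, during which the arm holds its last target.

TASK

An extending ratchet stands on one bolt of the flange in the bench vise. Press in the button on the side of its handle, draw the handle straight out past the first stop to its second, last stop, and finish while still holding it there by the handle, fully extended, ready to heave on the bolt. Work gently: a light grip, no yanking on the stop, and do not swing the ratchet round on the bolt or disturb the other things on the bench.

Things in the scene. Friction and masses are not known exactly. Their poses are not given: they have to be found in the camera images.
- handle (a joint): how far the sliding handle of the ratchet is drawn out along the shank (m): 0 shut (where it starts, latched), 0.055 the first stop, 0.110 the second and last stop, fully extended. Slides with about 3 N of friction once the button is in; latches by itself at a stop when the button is let out there. To be drawn calmly, never above 0.35 m/s.
- button (a joint): how far the latch button is pushed in (m): 0 out, 0.006 fully in; the latch is free above 0.0055. A spring resists with 3 N at first and 8 N fully in; a grip of 12 N or more drives it home. Between stops the shank keeps the button in; at a stop it springs out and latches unless it is kept pressed.
- ratchet (a joint): swing of the whole ratchet about the bolt (rad), counter-clockwise seen from above positive; starts anywhere within 0.3 of square to the vise. It drags at about 0.35 N m. To be kept within 15 degrees of its start.
- collar (a point): on the handle's axis, level with the button, 211 mm above the bench; moves with the handle. x points out along the handle (the way to pull), y to the button, z up. A square steel collar, 46 mm long in x, 24 wide in y, 25 high. Gripped across y here, one finger on the button, it is 33 mm wide and 27 once the button is in. Keep the contact force of both fingers together below 70 N: a grip of 15 to 25 N is enough.
- button_face (a point): middle of the outer face of the dark steel button, 18 mm long in x, 13 mm high; at the start 21 mm from the handle's axis, standing 9 mm proud of the collar's flat, 3 mm when in. Axes as the collar; pressed along -y; moves with the button. Behind the collar, 35 to 155 mm further out than the button, is a black rubber grip 28 mm thick.
- bolt_axis (a point): point on the bolt's axis at the height of the handle's axis, in the middle of the ratchet's round steel head (42 mm across, 22 mm thick, on a 25 mm socket). x points along the handle. The collar starts 85 mm from it and ends at 195 mm.
- neck (a point): point on the handle's axis 50 mm out from the bolt's axis, on the ratchet's steel neck, 14 mm thick; swings with the ratchet and does not slide.
- vise: grey cast bench vise, 142 mm high, fixed to the bench, jaws 115 mm wide, holding a round 104 mm alloy flange with four bolts, top 167 mm above the bench. Origin on the bench straight under the ratchet's bolt; x away from the robot at yaw 0, the handle then points to -y.
- hammer: bystander: hammer 300 mm long with a wooden handle, lying on the bench; origin under the middle of its length. Leave it alone.
- wrench: bystander: steel wrench 190 mm long lying on the bench; origin under its middle. Leave it alone.
- grease_tin: bystander: round tin 75 mm across, 78 mm high; origin under its middle. Leave it alone.
- parts_bin: bystander: open blue plastic bin of bolts, 200 x 130 x 75 mm; origin under its middle. Leave it alone.

How it is judged:
By the outcome, as a careful person would: the job done as asked, in the order asked, and still so for the second after the job is handed in, while the arm keeps its last pose, push and grip.
It also fails if it takes over 32 s, if anything falls off the work surface, if the arm or the gripper's body presses on something with over 40 N, if the wrist force passes 120 N, or if a joint passes its speed limit or range.

## Working session

There is one attempt and no reset: what is moved stays moved. The work goes in short steps, each a Python script; the robot and the scene stay as the last script left them, time stands still between calls to the robot, and variables do not carry over. Pictures are saved under pics/ and viewed, and the job is handed in when it is done.

```bash
mkdir -p pics; ls; python3 - <<'E'
from station import *
from station import env,viewer,search_frame,tip_of
import cv2,numpy as np
for c in ["scene","top"]:
    p,d=viewer.read_camera(c); cv2.imwrite(f"pics/{c}0.png",p[:,:,::-1])
    for n in ["collar","button_face","bolt_axis","neck"]:
        print(c,n,[(np.round(r["at"],4).tolist(),round(r["score"],2)) for r in tip_of(c,n)][:2])
i=viewer.camera_info("top");print(i)
s=env.sense();print(s["t"],s["ee_pos"],s["tcp_rot"],s["gripper_width"])
E
```

```text
pics
scene collar [([0.6035, 0.0346, 0.2133], 0.86)]
scene button_face [([0.6275, 0.034, 0.2124], 0.64), ([0.5957, 0.123, 0.2125], 0.41)]
scene bolt_axis [([0.5952, 0.1223, 0.2114], 0.64)]
scene neck []
top collar [([0.6034, 0.0369, 0.2105], 0.75)]
top button_face [([0.6267, 0.0324, 0.2116], 0.39)]
top bolt_axis [([0.5978, 0.1229, 0.2087], 0.59)]
top neck [([0.6032, 0.0659, 0.2112], 0.91)]
{'intrinsics': array([[518.78357377,   0.        , 279.18497057],
       [  0.        , 518.78357377, 204.305241  ],
       [  0.        ,   0.        ,   1.        ]]), 'dist_coeffs': array([-0.18104806,  0.        ,  0.        ,  0.        ,  0.        ]), 'eye': array([ 0.48156101, -0.08280686,  1.19612122]), 'rotation': array([[-0.02868596,  0.99825224, -0.05166801],
       [-0.99958771, -0.02858375,  0.00271629],
       [ 0.00123467,  0.05172463,  0.99866062]])}
0.5 [0.14873518 0.63269219 0.21450653] [[ 9.73464354e-01  3.62740327e-06  2.28838703e-01]
 [-2.28838699e-01 -1.52345134e-04  9.73464343e-01]
 [ 3.83936105e-05 -9.99999988e-01 -1.47472467e-04]] 0.09209211981163258
```

View pics/scene0.png

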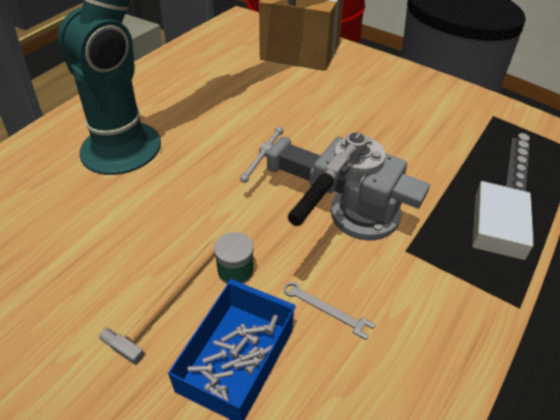

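View pics/top0.png

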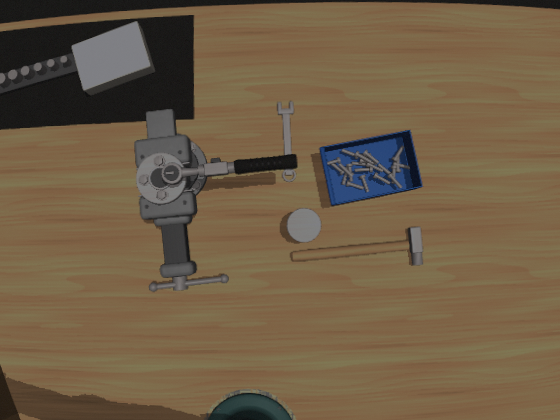

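The ratchet's head is at top pixel (172,174) and the grip's end at (296,161). The button is at about (215,160), on the side away from the robot, and nothing stands in the pull path. Next I'll refine the axis from depth.

```bash
cat > h.py <<'E'
from station import env,effector,solver,viewer,workorder,search_frame,tip_of
import cv2,numpy as np
def cloud(c,T=None):
    p,d=viewer.read_camera(c); i=viewer.camera_info(c)
    H,W=d.shape; u,v=np.meshgrid(np.arange(W),np.arange(H))
    n=cv2.undistortPoints(np.stack([u,v],-1).reshape(-1,1,2).astype(float),i["intrinsics"],i["dist_coeffs"]).reshape(H,W,2)
    P=np.stack([n[...,0]*d,-n[...,1]*d,-d],-1)
    if T is None: R,t=i["rotation"],i["eye"]
    else: R,t=T[:3,:3],T[:3,3]
    return p,d,P@R.T+t
def wcloud():
    s=env.sense(); T=np.eye(4);T[:3,:3]=s["tcp_rot"];T[:3,3]=s["ee_pos"]
    return cloud("wrist",T@viewer.camera_info("wrist")["T_tool_cam"])
def axis(P,d,p):
    m=(d>0)&(P[...,2]>.212)&(P[...,2]<.24)&(P[...,0]>.55)&(P[...,0]<.68)&(P[...,1]<.0)&(P[...,1]>-.3)
    m&=p.max(-1)<70
    X=P[m][:,:2]; return X,P[m]
E
python3 - <<'E'
from h import *
for c in ["top","scene"]:
    p,d,P=cloud(c); X,Q=axis(P,d,p)
    vx,vy,x0,y0=cv2.fitLine(X.astype(np.float32),cv2.DIST_HUBER,0,.01,.01).ravel()
    print(c,len(X),vx,vy,x0,y0,Q.min(0),Q.max(0), "dx/dy",vx/vy,"x at y=.0365",x0+(0.0365-y0)*vx/vy)
    for y in np.arange(-.09,.1,.012):
        m=(abs(P[...,1]-y)<.005)&(P[...,2]>.207)&(abs(P[...,0]-.6)<.06)&(d>0)
        q=P[m]
        if len(q): print(round(y,3),len(q),np.round([q[:,0].min(),q[:,0].max(),np.median(q[:,0]),q[:,2].max()],4))
    if c=="top": cv2.imwrite("pics/topz.png",cv2.resize(p[120:210,130:320,::-1],None,fx=4,fy=4,interpolation=cv2.INTER_CUBIC))
E
```

```text
top 852 0.07161759 -0.9974322 0.609889 -0.06119943 [ 0.59393099 -0.11989923  0.21205647] [ 0.62796165 -0.00143163  0.22750715] dx/dy -0.07180196 x at y=.0365 0.602874
-0.09 77 [0.5998 0.6247 0.6098 0.227 ]
-0.078 71 [0.5984 0.6249 0.6102 0.2268]
-0.066 73 [0.5984 0.6238 0.6104 0.2254]
-0.054 78 [0.5966 0.6238 0.6074 0.2272]
-0.042 69 [0.5958 0.6216 0.6074 0.2253]
-0.03 71 [0.5954 0.6222 0.6077 0.226 ]
-0.018 79 [0.594  0.6211 0.6065 0.2256]
-0.006 71 [0.5929 0.6195 0.605  0.2274]
0.006 59 [0.5952 0.6161 0.6051 0.2256]
0.018 73 [0.593  0.6174 0.6037 0.2265]
0.03 90 [0.5919 0.6245 0.6079 0.2272]
0.042 81 [0.5913 0.6244 0.6049 0.2264]
0.054 65 [0.591  0.6149 0.6012 0.2262]
0.066 54 [0.5907 0.6118 0.6013 0.2238]
0.078 42 [0.5935 0.6084 0.6005 0.2196]
0.09 43 [0.5916 0.6075 0.5992 0.2212]
scene 811 0.08597923 -0.99629694 0.6165019 -0.08320688 [ 0.59497749 -0.120427    0.21206499] [ 0.62782089 -0.00118605  0.22755503] dx/dy -0.0862988 x at y=.0365 0.60617137
-0.09 80 [0.5997 0.6262 0.6178 0.2255]
-0.078 80 [0.5987 0.6255 0.6161 0.2263]
-0.066 75 [0.5978 0.6245 0.6157 0.2272]
-0.054 70 [0.5963 0.6238 0.6147 0.2263]
-0.042 70 [0.5971 0.6229 0.6131 0.2271]
-0.03 66 [0.596  0.6224 0.6135 0.2264]
-0.018 61 [0.5951 0.6205 0.6114 0.2261]
-0.006 54 [0.596  0.6198 0.6113 0.2276]
0.006 48 [0.5942 0.6154 0.6085 0.2249]
0.018 71 [0.5909 0.6166 0.6094 0.2248]
0.03 89 [0.5923 0.6254 0.6148 0.2269]
0.042 73 [0.5914 0.6244 0.6096 0.225 ]
0.054 40 [0.5924 0.6145 0.6045 0.224 ]
0.066 32 [0.5923 0.6123 0.6064 0.2223]
0.078 31 [0.5933 0.6077 0.6024 0.2188]
0.09 37 [0.5922 0.6079 0.6022 0.2215]
```

View pics/topz.png

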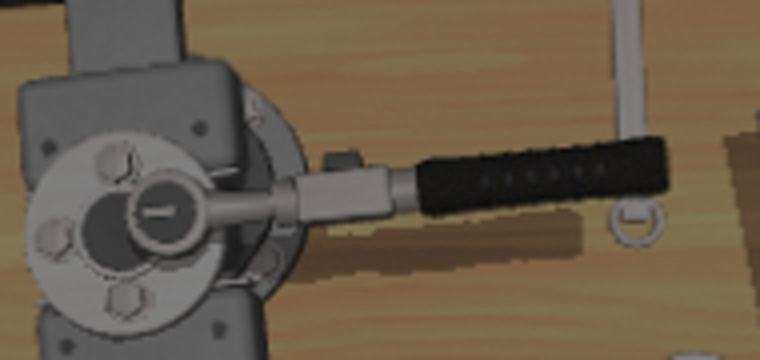

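Axis fit: direction (0.073, -0.997), bolt at about (0.597, 0.122), collar at about (0.603, 0.037), and the sources agree. Next I'll raise the arm, move above the collar and check with the wrist camera.

```bash
cat >> h.py <<'E'
hx=np.array([.073,-.9973,0]);hx/=np.linalg.norm(hx);hy=np.array([-hx[1],hx[0],0])
R1=np.stack([hx,[0,0,-1.],hy],1);R2=np.stack([-hx,[0,0,-1.],-hy],1)
col=np.array([.6033,.0370,.211])
E
python3 - <<'E'
from h import *
for R in(R1,R2):
    for q in (col+[0,0,.14],col+[0,0,-.019],col+hx*.115+[0,0,-.019]):
        a=solver.inverse_kinematics(q,R); print(None if a is None else np.round(a,2))
E
```

```text
[-0.65  0.32  0.7   1.58 -0.21  1.31  0.15]
[-0.6   0.46  0.64  1.77 -0.32  1.01  0.24]
[-0.53  0.54  0.83  1.75 -0.45  1.06  0.53]
[-1.01  0.57  1.36  1.6  -0.56  1.43 -2.67]
[-0.98  0.81  1.35  1.79 -0.84  1.26 -2.46]
[-0.77  0.83  1.34  1.76 -0.85  1.28 -2.27]
```

```bash
python3 - <<'E'
from h import *
s=env.sense(); env.movel(s["ee_pos"]+[0,0,.14],rate=.25)
env.reach(col+[0,0,.12]+hy*.003,R1)
p,d,P=wcloud(); cv2.imwrite("pics/w1.png",p[:,:,::-1])
for n in ["collar","button_face","bolt_axis","neck"]:
    print(n,[(np.round(r["at"],4).tolist(),round(r["score"],2)) for r in tip_of("wrist",n)][:2])
s=env.sense();print(s["t"],s["ee_pos"],s["joint_positions"].round(2),s["wrist_force"])
for y in np.arange(-.09,.1,.012):
    m=(abs(P[...,1]-y)<.004)&(P[...,2]>.205)&(P[...,2]<.24)&(abs(P[...,0]-.6)<.06)&(d>0)
    q=P[m]
    if len(q): print(round(y,3),len(q),np.round([q[:,0].min(),q[:,0].max(),q[:,2].max()],4))
E
```

```text
collar [([0.6191, -0.2916, -0.0039], 0.61), ([0.6064, 0.0319, 0.2096], 0.55)]
button_face [([0.6231, 0.0357, 0.2085], 0.69)]
bolt_axis [([0.5985, 0.1124, 0.2098], 0.71), ([0.626, 0.0337, 0.2089], 0.66)]
neck [([0.6007, 0.0678, 0.2122], 0.87), ([0.4932, -0.1365, 0.0007], 0.65)]
4.2167 [0.60627568 0.03764949 0.33094858] [-0.67  0.35  0.73  1.61 -0.24  1.28  0.17] [ 0.14801598 -0.12637132  0.26938897]
-0.09 1 [0.5992 0.5992 0.2123]
-0.078 92 [0.5975 0.6243 0.2267]
-0.066 163 [0.5968 0.6244 0.2273]
-0.054 168 [0.5961 0.6238 0.2274]
-0.042 176 [0.5954 0.6227 0.2268]
-0.03 185 [0.5947 0.6218 0.2272]
-0.018 177 [0.5939 0.6209 0.2273]
-0.006 213 [0.593  0.6208 0.2273]
0.006 148 [0.5955 0.6156 0.2243]
0.018 179 [0.593  0.6165 0.2264]
0.03 252 [0.5922 0.6245 0.2267]
0.042 266 [0.5914 0.6235 0.2265]
0.054 211 [0.5902 0.6135 0.2267]
0.066 195 [0.5906 0.6128 0.2253]
0.078 133 [0.5926 0.6077 0.2207]
0.09 147 [0.5908 0.6078 0.2224]
```

View pics/w1.png

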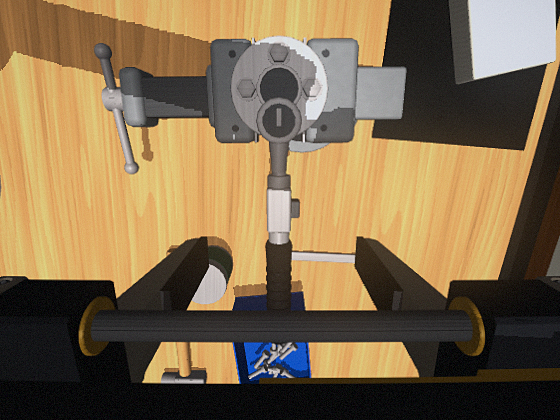

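The wrist view shows the collar at (279,209) with the button at (295,208). The axis fit is confirmed, so I'll measure the button's extent along the handle and then grip.

```bash
python3 - <<'E'
from h import *
def meas(P,d):
    L=(P-col)@np.stack([hx,hy,[0,0,1]],1)
    b=(d>0)&(L[...,1]>.0145)&(L[...,1]<.026)&(abs(L[...,2])<.012)&(abs(L[...,0])<.05)
    c=(d>0)&(abs(L[...,1])<.009)&(L[...,2]>.0)&(L[...,2]<.02)&(abs(L[...,0])<.06)
    return np.percentile(L[b][:,0],[1,50,99]).round(4),b.sum(),L[b][:,1].max(),[(round(x,3),np.percentile(L[c&(abs(L[...,0]-x)<.002)][:,2],90).round(4)) for x in np.arange(-.04,.041,.004)]
p,d,P=wcloud(); print(meas(P,d))
p,d,P=cloud("top"); print(meas(P,d))
E
```

```text
(array([-0.0066,  0.0015,  0.0113]), np.int64(117), np.float64(0.020517530285489426), [(np.float64(-0.04), np.float64(0.0087)), (np.float64(-0.036), np.float64(0.0089)), (np.float64(-0.032), np.float64(0.0121)), (np.float64(-0.028), np.float64(0.0125)), (np.float64(-0.024), np.float64(0.0129)), (np.float64(-0.02), np.float64(0.0133)), (np.float64(-0.016), np.float64(0.0143)), (np.float64(-0.012), np.float64(0.0147)), (np.float64(-0.008), np.float64(0.0144)), (np.float64(-0.004), np.float64(0.0146)), (np.float64(-0.0), np.float64(0.0144)), (np.float64(0.004), np.float64(0.0144)), (np.float64(0.008), np.float64(0.0144)), (np.float64(0.012), np.float64(0.0146)), (np.float64(0.016), np.float64(0.0147)), (np.float64(0.02), np.float64(0.0146)), (np.float64(0.024), np.float64(0.0141)), (np.float64(0.028), np.float64(0.0122)), (np.float64(0.032), np.float64(0.0122)), (np.float64(0.036), np.float64(0.0126)), (np.float64(0.04), np.float64(0.0147))])Traceback (most recent call last):
  File "<stdin>", line 8, in <module>
  File "<stdin>", line 6, in meas
    return _quantile_unchecked(
        a, q, axis, out, overwrite_input, method, keepdims, weights)
    return _ureduce(a,
                    func=_quantile_ureduce_func,
    ...<5 lines>...
                    overwrite_input=overwrite_input,
                    method=method)
    r = func(a, **kwargs)
    result = _quantile(arr,
                       quantiles=q,
    ...<2 lines>...
                       out=out,
                       weights=wgt)
    slices_having_nans = np.isnan(arr[-1, ...])
                                  ~~~^^^^^^^^^
IndexError: index -1 is out of bounds for axis 0 with size 0
```

```bash
python3 - <<'E'
from h import *
t=col+hx*.002+hy*.003+[0,0,-.019]
env.movel(t,R1,rate=.08)
s=env.sense();print(s["t"],s["ee_pos"]-t,s["wrist_force"])
effector.grasp(20)
s=env.sense();print(s["t"],s["ee_pos"]-t,s["gripper_width"],s["wrist_force"],s["moment"])
p,d=viewer.read_camera("wrist"); cv2.imwrite("pics/w2.png",p[:,:,::-1])
p,d=viewer.read_camera("scene"); cv2.imwrite("pics/s2.png",cv2.resize(p[90:260,220:440,::-1],None,fx=3,fy=3))
E
```

```text
6.2083 [2.52254927e-04 1.52751234e-05 4.26605621e-04] [ 0.65414937 -0.11701598 -0.05448835]
7.2 [-7.41795031e-04 -5.91211715e-05 -2.94280897e-05] 0.026760634417455676 [-3.93288842  0.05716385  3.2123261 ] [-0.12454716  0.76746096  0.19516614]
```

View pics/w2.png

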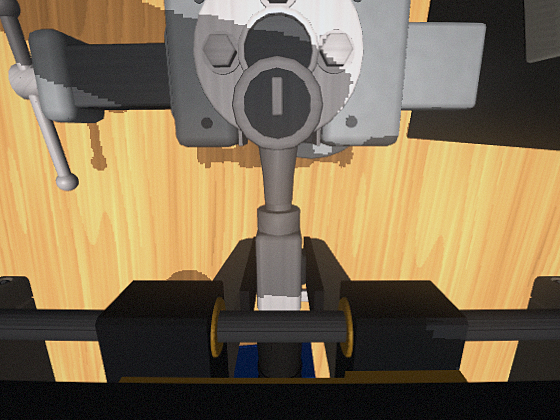

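The width is 26.8 mm, so the button is in, and the wrist view shows the collar squarely between the pads at about (279,270). I'll draw it in stages.

```bash
python3 - <<'E'
from h import *
t=col+hx*.002+hy*.003+[0,0,-.019]
for x,r in((.03,.05),(.075,.06),(.103,.05)):
    env.movel(t+hx*x,R1,rate=r)
    s=env.sense();f=s["wrist_force"];print(round(s["t"],2),x,"got",round((s["ee_pos"]-t)@hx,4),"Fx,Fy,Fz",(f@hx).round(2),(f@hy).round(2),f[2].round(2),s["gripper_width"].round(4))
    if f@hx<-12: break
p,d,P=cloud("scene"); cv2.imwrite("pics/s3.png",p[:,:,::-1])
for n in ["collar","neck","bolt_axis"]:
    print(n,[(np.round(r["at"],4).tolist(),round(r["score"],2)) for r in tip_of("scene",n)][:2])
E
```

```text
Traceback (most recent call last):
AttributeError: 'float' object has no attribute 'round'
```

```bash
ls pics
```

```text
s2.png
scene0.png
top0.png
topz.png
w1.png
w2.png
```

```bash
python3 - <<'E'
from h import *
t=col+hx*.002+hy*.003+[0,0,-.019]
def rep(x):
    s=env.sense();f=s["wrist_force"];print(round(s["t"],2),x,"got %.4f F %.2f %.2f %.2f w %.4f"%((s["ee_pos"]-t)@hx,f@hx,f@hy,f[2],s["gripper_width"])); return f@hx
rep(.03)
for x,r in((.075,.06),(.103,.05)):
    env.movel(t+hx*x,R1,rate=r)
    if rep(x)<-12: break
p,d,P=cloud("scene"); cv2.imwrite("pics/s3.png",p[:,:,::-1])
for n in ["collar","neck","bolt_axis"]:
    print(n,[(np.round(r["at"],4).tolist(),round(r["score"],2)) for r in tip_of("scene",n)][:2])
E
```

```text
8.05 0.03 got 0.0299 F -0.34 -4.49 3.24 w 0.0267
8.95 0.075 got 0.0755 F 0.86 -1.19 0.45 w 0.0270
9.66 0.103 got 0.1045 F 1.88 -0.57 0.18 w 0.0270
collar [([0.6117, -0.0693, 0.2117], 0.78)]
neck [([0.5991, 0.0696, 0.212], 0.63)]
bolt_axis [([0.5972, 0.118, 0.2085], 0.98)]
```

View pics/s3.png

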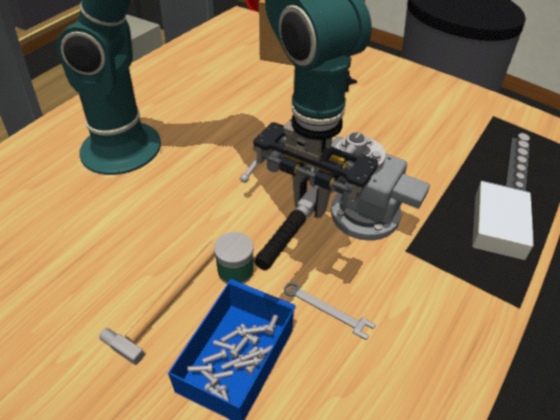

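The handle has slid out: grip end at (265,257), clear of the tin and the bin. Now I'll creep to the last stop, watching the force.

```bash
python3 - <<'E'
from h import *
t=col+hx*.002+hy*.003+[0,0,-.019]
for x in np.arange(.1055,.119,.001):
    env.movel(t+hx*x,R1,rate=.01); env.pause(.1)
    s=env.sense();f=s["wrist_force"];print(round(s["t"],2),round(x,4),"got %.4f F %.2f %.2f %.2f w %.4f"%((s["ee_pos"]-t)@hx,f@hx,f@hy,f[2],s["gripper_width"]))
    if f@hx<-9 or s["t"]>22: break
E
```

```text
10.36 0.1055 got 0.1044 F -2.41 -1.57 0.40 w 0.0268
10.71 0.1065 got 0.1063 F -3.22 -0.85 1.56 w 0.0271
11.06 0.1075 got 0.1077 F -2.17 -1.20 1.29 w 0.0269
11.41 0.1085 got 0.1087 F -2.15 -1.02 0.56 w 0.0266
11.76 0.1095 got 0.1096 F -3.64 -0.36 0.76 w 0.0267
12.11 0.1105 got 0.1101 F -3.63 -0.86 0.73 w 0.0272
12.46 0.1115 got 0.1101 F -6.26 -1.04 1.17 w 0.0267
12.81 0.1125 got 0.1101 F -9.30 -2.94 2.70 w 0.0270
```

The force rises while the TCP stays at 0.1101, so this is the last stop. I'll ease the pull a little and check.

```bash
python3 - <<'E'
from h import *
t=col+hx*.002+hy*.003+[0,0,-.019]
env.movel(t+hx*.1115,R1,rate=.01); env.pause(.3)
s=env.sense();f=s["wrist_force"];print(round(s["t"],2),"got %.4f F %.2f %.2f %.2f w %.4f"%((s["ee_pos"]-t)@hx,f@hx,f@hy,f[2],s["gripper_width"]))
p,d,P=wcloud(); cv2.imwrite("pics/w4.png",p[:,:,::-1])
p,d,P=cloud("top"); cv2.imwrite("pics/t4.png",p[:,:,::-1])
X,Q=axis(P,d,p); m=(d>0)&(p.max(-1)<70)&(P[...,2]>.212)&(P[...,2]<.23)&(abs(P[...,0]-.615)<.03)
print("grip end y",P[m][:,1].min())
for y in np.arange(-.22,-.13,.015):
    q=P[m&(abs(P[...,1]-y)<.006)]
    if len(q): print(round(y,3),((q[:,0].min()+q[:,0].max())/2).round(4),(col+hx*(col[1]-y))[0].round(4))
for n in ["collar","neck","bolt_axis"]:
    print(n,[(np.round(r["at"],4).tolist(),round(r["score"],2)) for r in tip_of("scene" if 0 else "top",n)][:2])
E
```

```text
13.36 got 0.1101 F -6.58 -1.70 1.44 w 0.0266
grip end y -0.22929158529682742
-0.22 0.625 0.6221
-0.205 0.6241 0.621
-0.19 0.6221 0.6199
-0.175 0.6214 0.6188
-0.16 0.6205 0.6177
-0.145 0.6185 0.6166
collar []
neck [([0.598, 0.0689, 0.208], 0.78)]
bolt_axis [([0.597, 0.1202, 0.2076], 0.8)]
```

View pics/t4.png

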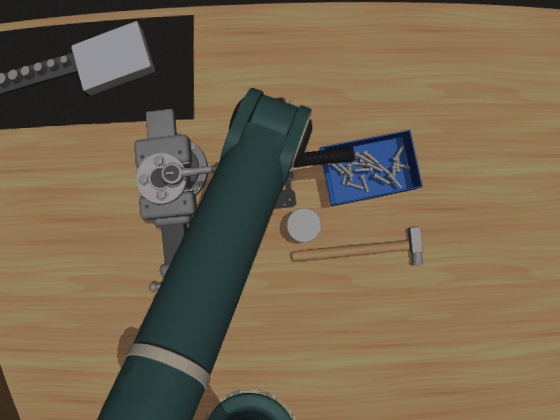

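View pics/w4.png

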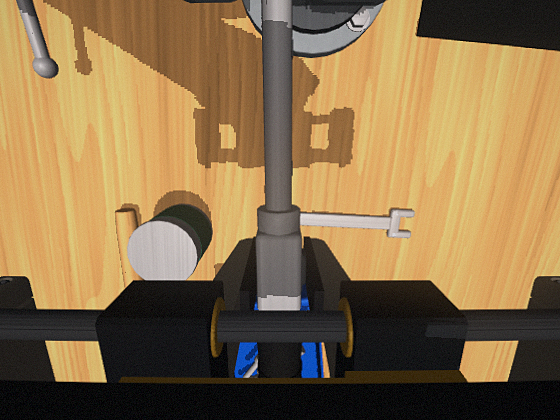

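The top view shows the grip end at (353,154), hanging over the bin and well above it. By depth it has moved from y = -0.120 to -0.229. The wrist view shows the collar in the pads at the same pixels as before (279,270), so it has not slipped. The bystanders haven't moved.

```bash
python3 - <<'E'
from h import *
print(workorder.finish_job())
E
```

```text
the job is handed in; nothing more can be done
None
```

I pressed the button in and drew the handle straight out past the first stop to its last stop. I handed the job in while still holding the handle there with the button pressed; no verdict was reported.

- **Grip:** I squeezed the collar at 20 N. The finger opening read 26.6–27.2 mm in every reading up to hand-in, so the button stayed fully in.
- **Extension:** The gripper stopped dead at 110.1 mm while the pull rose to about 9 N. I then eased it to about 6.6 N. The top camera's depth put the grip end 109 mm further out, and the wrist view showed no slip in the fingers.
- **Side effects:** The ratchet swung by about 1° at most, and the wrench, tin, bin and hammer looked unmoved. The clock stood at about 13.5 s of the 32 s.
- **Failed or odd checks:**
  - My last network check for the collar in the top view found nothing, because the arm hid it.
  - An earlier search in the wrist view ranked a false collar first; I ignored it because it was at bench level.
  - One script crashed on a print line after the first 30 mm of the pull. The arm had stopped cleanly, and I carried on from there.

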